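# Clamp a washed rocker shaft in the V-block fixture

### The arm

A 7-joint arm with a two-finger parallel gripper is mounted at the origin on the work surface. World frame = base frame: x ahead of the robot, y to its left, z up, the work surface at z = 0. Lengths are in mm, angles in rad, forces in N, time in s.
With the tool pointing down it reaches from about 425 to 875 mm from the base axis. Payload 8.4 kg.
Tool frame: the origin (TCP) lies at the very end of the fingers, on their centre line; the grasp point (between the pads) lies 19 mm behind it; z points along the fingers, y is the line along which they close (so a half turn about z gives the same grasp; the last joint's range is limited). The gripper opens to 87 mm and grips with 3 to 60 N. Pads are 19 mm wide; open, the fingers measure 117 mm over their backs; the gripper's body (75 mm by 190 mm) begins 51 mm behind the grasp point.
Start: joints at [1.137, 0.333, 0.04, 1.465, -0.013, 1.343, -0.059], TCP at [213.554, -613.888, 222.546] pointing down, gripper open.
Joint ranges: [-2.58, 2.58], [-0.38, 2.09], [-1.3, 1.39], [0.25, 2.4], [-1.5, 4.64], [0.08, 2.09], [-2.65, 2.65]. Speed limits (rad/s): [2.22, 2.22, 2.79, 2.79, 3.14, 3.14, 3.14].

### API

Orientations are given as a 3x3 rotation matrix whose columns are the frame's x, y, z axes.
In Python, from cell import telemetry, eyes, job_done gives the robot as it stands.
- The arm moves only by the shell command python3 -m jog 'ROWS' [FORCE]. ROWS is JSON, one flat list of numbers, 5 for each row, row after row: the opening in per cent of the stroke, from 0 (shut) to 100 (fully open), then the shift along the tool's x, y, z in mm, then the turn about the tool's z in rad. A call has 1 to 10 rows; each row is the pose to reach, as a shift and turn from the pose commanded when the call began, along the tool's axes at that moment; what a row does not reach only later rows make up. A row lasts 1/12 s, in which the tool goes at most 41.7 mm and 7.16 degrees, less where a joint would pass 70% of its speed; a pose out of reach is approached as far as the arm can. A call with a gripper value outside its range is refused whole. The fingers move at their own pace and stop on an object; FORCE is the grip in N (left out, the last holds). Time passes only in rows, so rows that repeat a pose let the fingers close. It gives the time, the measured TCP pose, the force, the opening and the grip force at its end, in the units of the state.
- telemetry.read_state(): the state, without advancing time (a new reading comes with each control period).
- eyes.snapshot(name): name is "scene" or "top" or "wrist"; returns the picture (384x512x3 uint8, red, green, blue); there is no depth.
- eyes.camera_model(name): a dict with "fx", "fy", "cx", "cy" (pixels), "world_from_camera" (4x4, takes a point from camera to world coordinates); the wrist camera has in their place "hand_eye" (4x4, takes a point from camera to tool coordinates, whose origin is the TCP and whose axes are the flange's). Camera axes: x right, y up, looking along -z (the intrinsics and any distortion apply to the point x, -y, -z); pixel columns grow to the right and rows downward; lengths in mm; the calibration is good to about 2 mm. A picture is of the moment at which its call begins: read the wrist's pose just before it. camera_model takes no time and is no camera call.
- job_done(): hands the job in; it is judged then, once.
The state is a dict: "time": time; "joint_positions": joint angles; "qd": joint speeds; "joint_efforts": joint torques, N m; "position": TCP position; "tcp_rot": TCP orientation; "wrist_force": force on the tool from outside, world axes, zero at the start; "wrist_torque": the same for the moment, N m; "gripper_width": opening from 0.0 (shut) to 1.0 (fully open); "grasp_force": force on a finger pad.
Only numpy, scipy, OpenCV 4.12 (cv2) and the standard library are available. Lean on these libraries where they do the work, as an engineer would, in place of code of your own. Each camera call takes 0.05 s, during which the arm holds its last target. There are 200 camera calls.

### The job

Take the washed rocker shaft (the plain, smooth, straight one) off the sloping drain rack and lay it in the two V-blocks, lowering it all the way into both before you let go. Slide it gently along until its end pushes the sprung cap of the end stop fully in and comes up solid; do not ram it. Then swing the clamp strap over and press it fully down onto the shaft so that it grips, and leave everything else on the bench where it is.

Things in the scene. Friction and masses are not known exactly. Their poses are not given: they have to be found in the camera images.
- shaft: the rocker shaft: plain smooth straight steel tube, 22 mm diameter, 180 mm long, about 0.3 kg. Origin at its middle, on its axis; x axis along the tube. Either end may go to the stop. It starts in any one of the drain rack's three places, sloping at 35 degrees, its low end against the rack's bottom strip
- rack: fixed wire drain rack in a drip tray (205 x 245 mm) for tubes that slope at 35 degrees, rising along its -x. Origin on the bench under its middle, z up. Places at y = -62, 0, +62 mm; tube middles 85 mm up. Two cradles of 6 mm wire, V-shaped and open square to the slope, carry a tube 48 mm either side of its middle, where it is free all round. A bottom strip stops its low end
- pushrod_tube: bystander in another place of the rack: thin 22 x 180 mm tube with a concertina bellows (29 mm) near each end. Origin at its middle, x along it
- spindle: bystander in the remaining place of the rack: 22 x 180 mm steel spindle, necked to 14 mm in its middle 50 mm, brass gear (29 mm) near one end. Origin at its middle, x along it
- fixture: fixed V-block fixture: base plate 225 x 100 x 14 mm; two 90-degree V-blocks (34 mm long, 60 wide, tops 59 mm up, Vs 44 wide at the top) centred at x = -62 and +62 mm, a clear 90 mm gap between. Origin on the bench midway between them; x along the V towards the strap end, z up. A 22 mm shaft in both Vs has its axis at y = 0, 52.6 mm up. Base top is 14 mm up
- stop: the fixture's end stop: a fixed steel bracket (40 mm wide, 68 mm high) at the fixture's -x end, with an adjustable screw along the line of the seated shaft that carries a round cap (17 mm) facing +x. The cap is sprung: it gives 4 mm under about 1 N, then is solid. How far the screw is set is not measured: with the shaft home, the shaft's middle is 0 to 12 mm to the -x side of the fixture's origin
- strap (a joint): angle of the clamp strap: 0 fully down (on its limit), growing as it opens; starts at 1.6 to 1.95, leaning back over the fixture's -y side. The hinge is stiff (friction about 0.4 N m) and stays where it is left. A sprung plunger under the strap, 40 mm from the hinge, meets the shaft at about 0.1 rad and presses it with about 6 N when fully down
- strap_tip (a point): middle of the clamp strap's free end face, 88 mm from the hinge. The strap is a steel bar 22 mm wide, 8 mm thick. Fully down it lies level over the V-block and the shaft, pointing along the fixture's +y, its top 77 mm above the bench; a lip on its last 10 mm rises 3 mm and a round spring housing (19 mm wide) over the shaft 10 mm more
- strap_hinge (a point): middle of the clamp strap's hinge axis, which is parallel to the fixture's x: at x = +62, y = -40 mm of the fixture, 71 mm above the bench. The closed strap reaches from 2 mm below this height to 6 mm above it. Two ears, each 6 mm thick, flank it, 34 mm over all, to 79 mm above the bench
- bearing_ring: bystander: aluminium bearing ring, 68 mm across, 22 mm high, lying flat. Origin under its middle
- bearing_ring2: bystander: a second ring like it. Origin under its middle
- piston: bystander: aluminium piston standing on its skirt, 85 mm across, 67 mm high. Origin under its middle
- carton: bystander: small cardboard carton 75 x 55 x 45 mm. Origin under its middle
- spanner: bystander: steel spanner 190 mm long lying flat. Origin near its middle
There are look-alikes about, which are no part of the job. Leave any green look-alike of the shaft alone.

How it is judged (in metres and radians):
On the way:
1. the shaft lies in both V-blocks while the fingers still hold it (lowered in, not dropped) (x of shaft in the frame of fixture between -0.04 and 0.04 m and y of shaft in the frame of fixture between -0.003 and 0.003 m and z of shaft in the frame of fixture between 0.04956 and 0.05556 m and angle between the x axis of shaft and the x axis of fixture, either way round below 0.04 rad and contact force between the fingers and shaft above 0.3 N and value of joint strap above 0.5 rad), for 0.1 s.
At the end, for the whole second after the job is handed in: the shaft lies at rest in both V-blocks (axis within 2 mm and 0.03 rad), its end holding the stop's sprung cap in (over 0.75 N, within about 1.5 mm of solid), and the strap is down (under 0.05 rad) with its plunger pressing on the shaft (over 2.5 N) (x of shaft in the frame of fixture between -0.016 and 0.004 m and contact force between stop and shaft above 0.75 N and y of shaft in the frame of fixture between -0.002 and 0.002 m and z of shaft in the frame of fixture between 0.05056 and 0.05456 m and angle between the x axis of shaft and the x axis of fixture, either way round below 0.03 rad and value of joint strap below 0.05 rad and contact force between strap and shaft above 2.5 N and linear speed of shaft below 0.01 m/s); the robot touches nothing.
It fails at once if the shaft is rammed against the end stop with more than 40 N (contact force between stop and shaft above 40 N).
It fails at once if something else on the bench or rack is moved by more than 30 mm (distance of any of pushrod_tube, spindle, bearing_ring, bearing_ring2, piston, carton, spanner from where it was at the start of the episode above 0.03 m).
It also fails if it takes over 54 s, if anything falls off the work surface, if the arm or the gripper's body presses on something with over 40 N, if the wrist force passes 120 N, or if a joint passes its speed limit or range.

## Working session

There is one attempt and no reset: what is moved stays moved. The work goes in short steps, Python scripts to look and compute and a shell command to move; the robot and the scene stay as the last step left them, time stands still between calls to the robot, and variables do not carry over. Pictures are saved under pics/ and viewed, at most 10 in all, crops included, and the job is handed in when it is done.

```bash
ls; mkdir -p pics; python3 - <<'E'
from cell import telemetry, eyes
import cv2,numpy as np
s=telemetry.read_state();print(s)
ims=[]
for n in("scene","top"):
    im=eyes.snapshot(n)[:,:,::-1];cv2.imwrite(f"pics/{n}0.png",im);print(n,eyes.camera_model(n))
    cv2.imwrite(f"pics/{n}0b.png",cv2.resize(im,(800,600),interpolation=cv2.INTER_CUBIC))
print(eyes.camera_model("wrist"))
E
```

```text
pics
{'time': 0.0, 'joint_positions': array([ 1.13679643,  0.33389818,  0.03985917,  1.46624344, -0.01339059,
        1.34327808, -0.05850486]), 'qd': array([ 0.00105228,  0.00057213, -0.00186195,  0.00174993, -0.00166175,
        0.00029433, -0.00127966]), 'joint_efforts': array([ 2.64065398e-03, -6.56358862e+01,  1.33551713e+00, -4.03804529e+01,
       -5.99511084e-02,  4.49279614e-02,  1.27544995e-04]), 'position': array([ 213.40839452, -613.4929754 ,  221.6809073 ]), 'tcp_rot': array([[ 9.44477938e-01,  3.28574262e-01, -6.15994505e-04],
       [ 3.28574821e-01, -9.44476854e-01,  1.43467585e-03],
       [-1.10394994e-04, -1.55741997e-03, -9.99998781e-01]]), 'wrist_force': array([ 1.14693267, -0.58755772,  0.45274807]), 'wrist_torque': array([-0.00466123, -0.00219296,  0.01837418]), 'grasp_force': 0.0, 'gripper_width': 0.999632567684617}
scene {'fx': 385.2621889675865, 'fy': 385.2621889675865, 'cx': 258.2316714584417, 'cy': 190.6006506275656, 'world_from_camera': array([[ 6.48266982e-01, -4.41469948e-01,  6.20366186e-01,
         1.21269191e+03],
       [ 7.61087796e-01,  3.5189266
[... 449 characters left out ...]
9356623e-01,  3.52465257e-02, -6.63495831e-03,
        -3.40624995e+01],
       [ 1.05216590e-03,  2.13726950e-01,  9.76892872e-01,
         1.29145241e+03],
       [ 0.00000000e+00,  0.00000000e+00,  0.00000000e+00,
         1.00000000e+00]])}
{'fx': 275.5737567397757, 'fy': 275.5737567397757, 'cx': 257.9369442709378, 'cy': 190.78929275409166, 'hand_eye': array([[-9.01093980e-04,  9.60194299e-01,  2.79331517e-01,
         7.75474876e+01],
       [ 9.99999518e-01,  7.56470950e-04,  6.25545067e-04,
        -1.49981365e+00],
       [ 3.89338628e-04,  2.79331946e-01, -9.60194518e-01,
        -1.61696636e+02],
       [ 0.00000000e+00,  0.00000000e+00,  0.00000000e+00,
         1.00000000e+00]])}
```

View pics/scene0b.png

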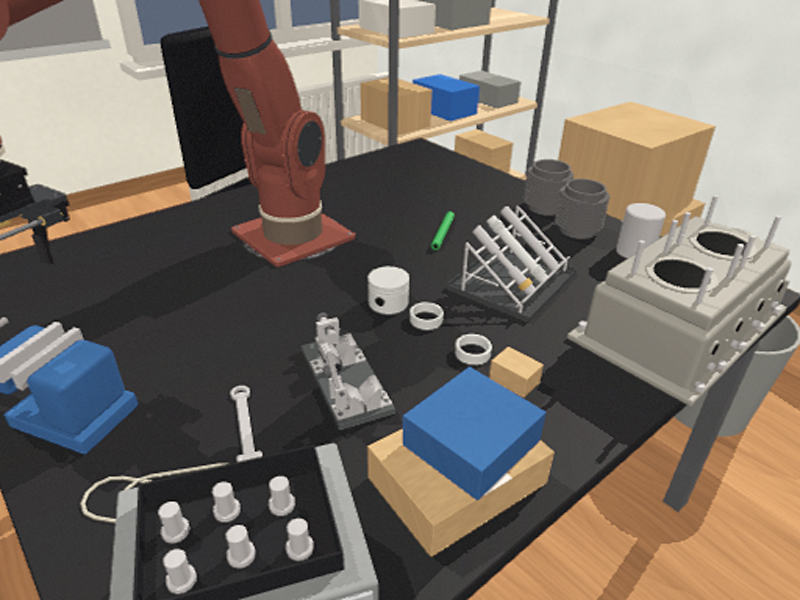

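View pics/top0b.png

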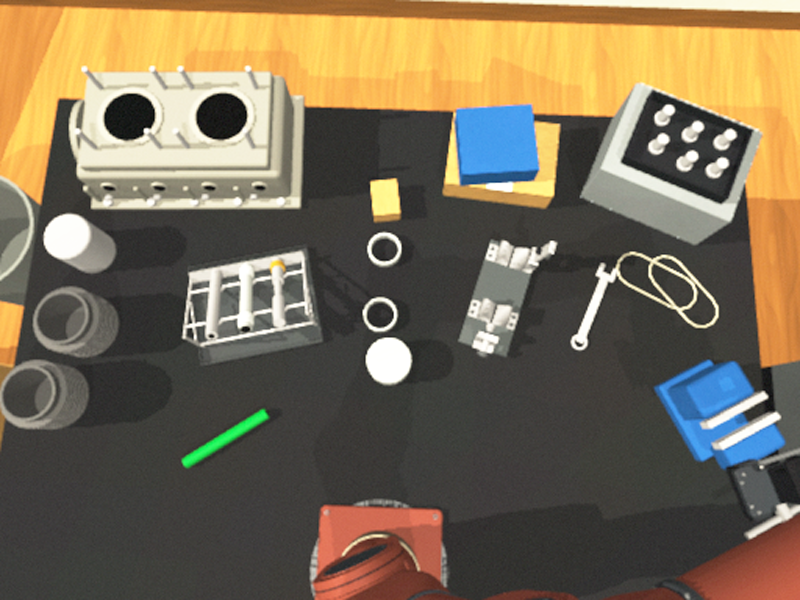

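The scene view shows the rack at about (510,260) with three tubes, the fixture at (350,370), and the piston, rings, carton, spanner and green tube around them. In the top view (800 px wide), the candidates for the shaft are:
- left rack tube (214,305)
- middle rack tube (246,300)
- right rack tube with an orange gear (278,295), which is the spindle
- green tube (225,437), a look-alike to leave alone

The fixture runs from (485,340) at the stop to (515,255) at the strap.

```bash
python3 - <<'E'
import cv2,numpy as np
t=cv2.imread("pics/top0.png");s=cv2.imread("pics/scene0.png")
def c(im,x,y,w):
    h=w*3//4;return cv2.resize(im[y:y+h,x:x+w],(400,300),interpolation=cv2.INTER_CUBIC)
m=np.vstack([np.hstack([c(t,110,150,104),c(s,280,125,104)]),np.hstack([c(t,280,145,112),c(s,180,195,104)])])
cv2.imwrite("pics/m1.png",m)
E
```

```text
(no output)
```

View pics/m1.png

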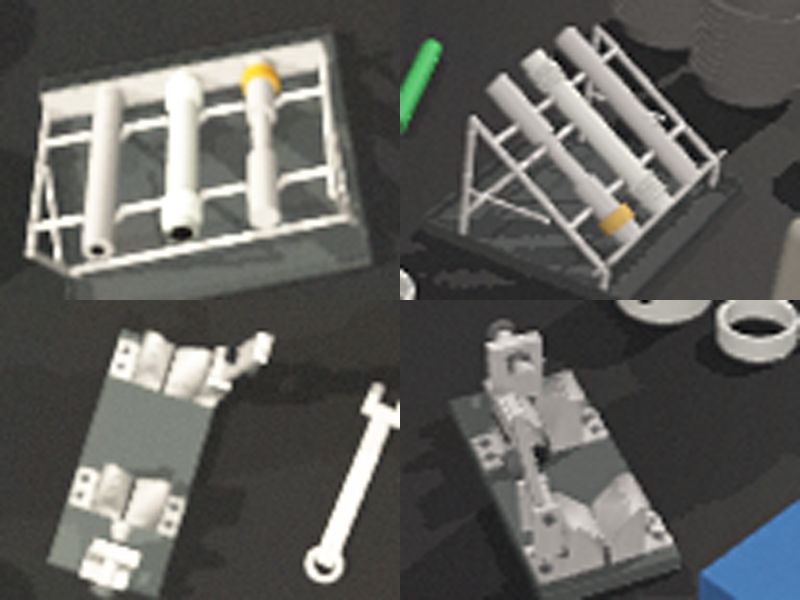

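The close crop settles it. The left tube in the top view (crop (103,170)) is plain, smooth and straight, so it is the shaft. The middle one has bellows and the right one has the orange gear and a neck. The stop is at crop (110,560) and the open strap at (250,350).

```bash
cat > h.py <<'E'
import numpy as np
from cell import telemetry, eyes
def cam(name,state=None):
    m=eyes.camera_model(name)
    if name=="wrist":
        T=np.eye(4);T[:3,:3]=state["tcp_rot"];T[:3,3]=state["position"];W=T@m["hand_eye"]
    else: W=m["world_from_camera"]
    return m,W
def ray(mw,u,v):
    m,W=mw;d=np.array([(u-m["cx"])/m["fx"],-(v-m["cy"])/m["fy"],-1.]);return W[:3,3],W[:3,:3]@d
def onz(mw,u,v,z):
    o,d=ray(mw,u,v);return o+d*(z-o[2])/d[2]
def proj(mw,p):
    m,W=mw;c=W[:3,:3].T@(np.asarray(p)-W[:3,3]);return m["cx"]-m["fx"]*c[0]/c[2],m["cy"]+m["fy"]*c[1]/c[2]
def togo(s,p):  # world displacement to tool axes
    return s["tcp_rot"].T@(np.asarray(p)-s["position"])
E
python3 - <<'E'
from h import *
t=cam("top");s=cam("scene");st=telemetry.read_state()
f=lambda x,y:(110+x/3.846,150+y/3.846)
g=lambda x,y:(280+(x-400)/3.846,125+y/3.846)
hi=onz(t,*f(100,248),136.6);lo=onz(t,*f(107,88),40)
print("hi",hi,"lo",lo,"mid",(hi+lo)/2)
print("scene hi",onz(s,*g(570,37),140),"lo",onz(s,*g(685,175),35))
for n,p in(("spindle",((262,60),(265,222))),("pushrod",((184,82),(180,230)))):
    print(n,onz(t,*f(*p[0]),45),onz(t,*f(*p[1]),140))
k=lambda x,y:(280+x/3.571,145+(y-300)/3.571)
for c in((122,330),(50,560),(155,597),(213,400)):print("plate",onz(t,*k(*c),14))
# V line: block centres at top
for c in((165,362),(130,497)):print("V",onz(t,*k(*c),45))
print("cap",onz(t,*k(121,530),52))
print("strap tip",onz(t,*k(265,345),150))
E
```

```text
hi [411.76142901 312.66511805 136.6       ] lo [557.06896938 348.92453918  40.        ] mid [484.4151992  330.79482862  88.3       ]
scene hi [433.1387644  306.17108165 140.        ] lo [554.74595579 346.0852501   35.        ]
spindle [583.84960469 223.61571094  45.        ] [434.89775575 192.30800561 140.        ]
pushrod [563.09381172 285.44970609  45.        ] [426.70403866 254.24464517 140.        ]
plate [ 648.92845004 -206.07956203   14.        ]
plate [ 436.72871589 -144.45319507   14.        ]
plate [ 407.56900926 -236.26977021   14.        ]
plate [ 586.44852637 -287.93370041   14.        ]
V [ 611.15200726 -239.85355606   45.        ]
V [ 489.26964773 -209.72134575   45.        ]
cap [ 458.99244173 -201.21305558   52.        ]
strap tip [ 597.50684063 -303.16401139  150.        ]
```

```bash
python3 -m jog '[52,40,-26,-10,0, 52,82,-52,-20,0, 52,123,-78,-30,0, 52,164,-104,-40,0, 52,205,-130,-50,0, 52,246,-156,-60,0, 52,287,-182,-70,0, 52,328,-208,-80,0, 52,369,-234,-90,0, 52,390,-249,-96,0]' 40; python3 -m jog '[52,28,-20,0,0.06, 52,28,-20,0,0.1, 52,28,-20,0,0.1]'
python3 - <<'E'
from h import *
import cv2
s=telemetry.read_state();im=eyes.snapshot("wrist")
cv2.imwrite("pics/w1.png",im[:,:,::-1]);np.savez("w1.npz",p=s["position"],R=s["tcp_rot"])
m=cam("wrist",s)
print(s["time"],s["position"],s["tcp_rot"])
E
```

```text
time: 0.93
position: [467.5, -292.1, 307.1]
tcp_rot: [[0.945, 0.328, -0.0], [0.328, -0.945, 0.0], [-0.0, -0.0, -1.0]]
wrist_force: [0.4, -1.3, -0.5]
gripper_width: 0.527
grasp_force: 0.0
time: 1.18
position: [487.9, -263.3, 306.7]
tcp_rot: [[0.972, 0.235, -0.0], [0.235, -0.972, 0.001], [-0.0, -0.001, -1.0]]
wrist_force: [-0.9, -0.8, 0.2]
gripper_width: 0.52
grasp_force: 0.0
1.1833 [ 487.86459094 -263.3143723   306.65930843] [[ 9.71914620e-01  2.35333652e-01 -2.10948220e-04]
 [ 2.35333739e-01 -9.71914416e-01  6.32409209e-04]
 [-5.61964474e-05 -6.64290989e-04 -9.99999778e-01]]
```

View pics/w1.png

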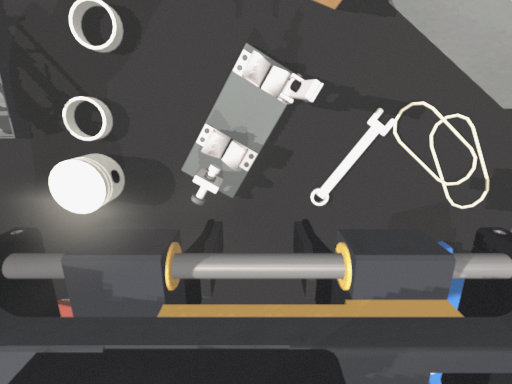

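The wrist view shows the fixture between (248,44) and (235,197), with the stop at (207,183), the strap end at (312,90), the spanner at (350,155) and the piston at (85,185). I'll enlarge the fixture.

```bash
python3 - <<'E'
import cv2
im=cv2.imread("pics/w1.png");c=im[40:205,170:335]
cv2.imwrite("pics/w1c.png",cv2.resize(c,(594,594),interpolation=cv2.INTER_CUBIC))
E
```

```text
(no output)
```

View pics/w1c.png

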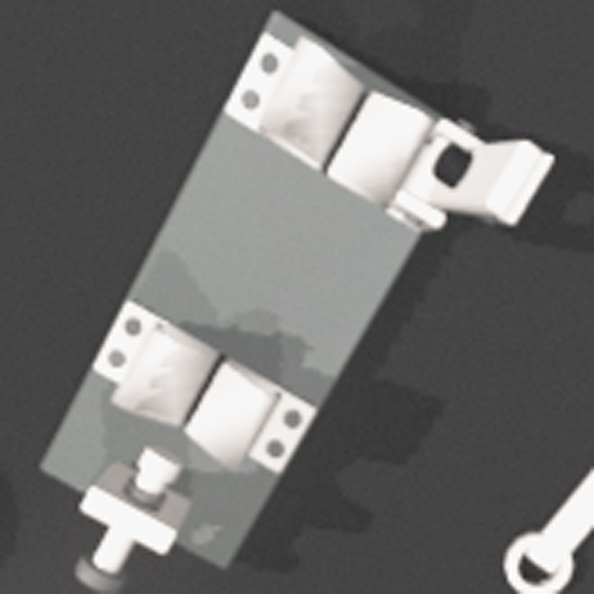

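```bash
python3 - <<'E'
from h import *
d=np.load("w1.npz");s=dict(position=d["p"],tcp_rot=d["R"]);m=cam("wrist",s)
k=lambda x,y:(170+x/3.6,40+y/3.6)
P=lambda x,y,z:onz(m,*k(x,y),z)
F=P(345.5,134.5,37);N=P(203.5,394,37)
print("F",F,"N",N,"dist",np.linalg.norm(F-N))
a=np.arctan2(*(F-N)[1::-1]);O=(F+N)/2;print("O",O,"yaw",a,np.degrees(a))
ex=np.array([np.cos(a),np.sin(a),0]);ey=np.array([-np.sin(a),np.cos(a),0])
L=lambda p:((p-O)@ex,(p-O)@ey)
for n,p in(("c1",P(276,12,14)),("c2",P(41,467,14)),("c3",P(228,568,14)),("cap face",P(165,468,52)),("striptip",P(530,185,150)),
 ):print(n,L(p),p)
q=P(276,12,14)-P(41,467,14);print("plate yaw",np.degrees(np.arctan2(q[1],q[0])),np.linalg.norm(q))
# top view check of V
t=cam("top");kk=lambda x,y:(280+x/3.571,145+(y-300)/3.571)
for c in((168,365),(131,500)):print("top V",L(onz(t,*kk(*c),37)))
# project expected rack mid
E
```

```text
F [ 610.53998882 -243.69383671   37.        ] N [ 494.48264867 -209.17588328   37.        ] dist 121.08177117842448
O [ 552.51131874 -226.43485999   37.        ] yaw -0.2890895640183742 -16.563611919529865
c1 (np.float64(89.07239627167786), np.float64(49.469632878117906)) [ 651.99033824 -204.41075878   14.        ]
c2 (np.float64(-132.5888319620078), np.float64(50.20559599144617)) [ 439.73701247 -140.51422175   14.        ]
c3 (np.float64(-132.1555421915413), np.float64(-49.03894640653044)) [ 411.85971929 -235.76401682   14.        ]
cap face (np.float64(-94.02045783954848), np.float64(-1.2110302738950587)) [ 462.04711066 -200.79231444   52.        ]
striptip (np.float64(64.3082883531929), np.float64(-59.05389486086972)) [ 597.31599289 -301.37123049  150.        ]
plate yaw -16.753845573194067 221.66245000849887
top V (np.float64(60.86610746687318), np.float64(-0.04004779424321114))
top V (np.float64(-65.8158057550151), np.float64(-4.231472235462055))
```

```bash
python3 -m jog '[52,9,-40,0,0, 52,18,-80,0,0, 52,27,-120,5,0, 52,36,-160,10,0, 52,45,-200,15,0, 52,54,-240,20,0, 52,63,-280,25,0, 52,72,-320,30,0, 52,81,-360,35,0, 52,90,-400,40,0]' ; python3 -m jog '[52,9,-40,0,0, 52,18,-80,0,0, 52,27,-120,0,0, 52,36,-160,0,0, 52,40,-173,7,0, 52,40,-173,7,0, 52,40,-173,7,0]'
python3 - <<'E'
from h import *
import cv2
s=telemetry.read_state();im=eyes.snapshot("wrist")
cv2.imwrite("pics/w2.png",im[:,:,::-1]);np.savez("w2.npz",p=s["position"],R=s["tcp_rot"])
cv2.imwrite("pics/w2c.png",cv2.resize(im[:240,80:400,::-1],(800,600),interpolation=cv2.INTER_CUBIC))
print(s["time"],s["position"],s["tcp_rot"][:,0])
E
```

```text
time: 2.07
position: [481.0, 144.1, 266.7]
tcp_rot: [[0.973, 0.231, 0.0], [0.231, -0.973, -0.001], [0.0, 0.001, -1.0]]
wrist_force: [1.1, -0.4, 0.6]
gripper_width: 0.516
grasp_force: 0.0
time: 2.65
position: [480.0, 320.8, 258.9]
tcp_rot: [[0.972, 0.233, -0.002], [0.233, -0.972, -0.001], [-0.002, 0.001, -1.0]]
wrist_force: [0.7, -1.1, 1.0]
gripper_width: 0.522
grasp_force: 0.0
2.65 [480.04445346 320.80813322 258.90390225] [ 0.97235811  0.23348662 -0.00192456]
```

View pics/w2c.png

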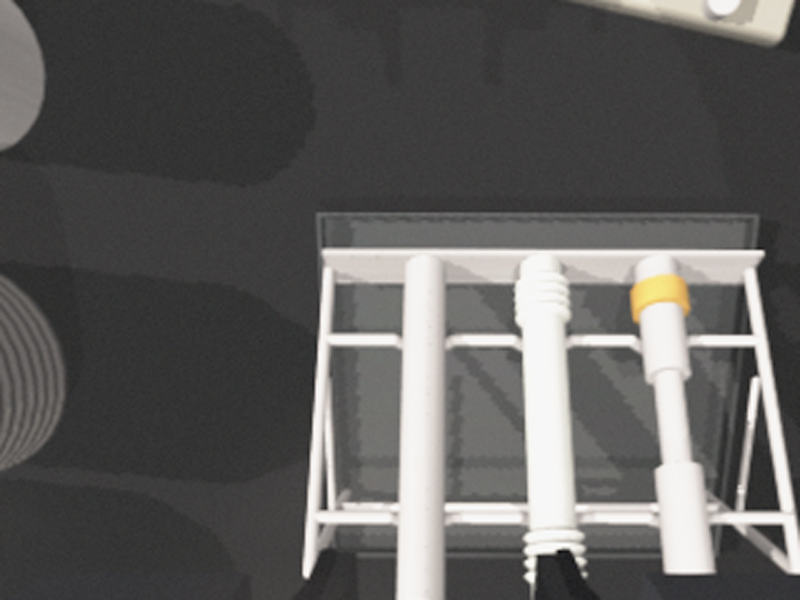

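```bash
python3 - <<'E'
from h import *
d=np.load("w2.npz");s=dict(position=d["p"],tcp_rot=d["R"]);m=cam("wrist",s)
k=lambda x,y:(80+x/2.5,y/2.5)
A=onz(m,*k(424.5,341),57.5);B=onz(m,*k(422,512),112.5)
print(A,B,"mid",(A+B)/2,"yaw",np.degrees(np.arctan2((A-B)[1],(A-B)[0])),"horiz",np.linalg.norm((A-B)[:2]),"exp",96*np.cos(.611))
# low-end: top edge of end face, z=85-90*sin35+11*cos35
E_=onz(m,*k(425,257),85-51.6+9);ex=(A-B)[:2]/np.linalg.norm((A-B)[:2])
print("end top",E_,"-> mid",E_[:2]-ex*(90*.819+11*.574))
l=onz(m,*k(330,341),57.5);r=onz(m,*k(755,341),57.5);print("bar yaw",np.degrees(np.arctan2(*(l-r)[1::-1]))-90)
c=s["tcp_rot"].T@((A+B)/2-s["position"]);print("togo tool",c)
E
```

```text
[520.83928656 343.15295249  57.5       ] [448.15458065 326.02566283 112.5       ] mid [484.4969336  334.58930766  85.        ] yaw 13.259196053587504 horiz 74.67536758791718 exp 78.63117510306068
end top [561.63503345 352.72174323  42.4       ] -> mid [483.74427651 334.36770934]
bar yaw 13.450196233714237
togo tool [  7.88181425 -12.46087035 173.88190326]
```

```bash
python3 -m jog '[52,4,-6,35,0, 52,8,-12,70,0, 52,9,-12.5,100,0, 52,9,-12.5,125,0, 52,9,-12.5,145,0, 52,9,-12.5,160,0, 52,9,-12.5,172,0, 52,9,-12.5,181,0, 52,9,-12.5,189,0, 52,9,-12.5,189,0]' ; python3 -m jog '[10,0,0,0,0, 10,0,0,0,0, 10,0,0,0,0, 10,0,0,0,0, 10,0,0,0,0, 10,0,0,0,0]' 20
```

```text
time: 3.53
position: [485.6, 334.8, 69.9]
tcp_rot: [[0.973, 0.232, -0.001], [0.232, -0.973, -0.001], [-0.001, 0.001, -1.0]]
wrist_force: [-0.4, 0.2, -0.6]
gripper_width: 0.52
grasp_force: 0.0
time: 4.03
position: [486.4, 334.4, 71.4]
tcp_rot: [[0.973, 0.232, 0.001], [0.232, -0.973, -0.002], [0.0, 0.002, -1.0]]
wrist_force: [0.0, -5.3, 4.9]
gripper_width: 0.244
grasp_force: 20.0
```

```bash
python3 -m jog '[10,0,0,-10,0, 10,0,0,-25,0, 10,0,0,-45,0, 10,0,0,-70,0, 10,0,0,-100,0, 10,0,0,-130,0, 10,0,0,-160,0, 10,0,0,-180,0, 10,0,0,-190,0, 10,0,0,-190,0]'
python3 - <<'E'
from h import *
import cv2
s=telemetry.read_state();im=eyes.snapshot("wrist");sc=eyes.snapshot("scene")
sc=sc[100:220,260:420,::-1]
cv2.imwrite("pics/l1.png",np.hstack([cv2.resize(im[:,:,::-1],(400,300)),cv2.resize(sc,(400,300))]))
E
```

```text
time: 4.87
position: [486.0, 337.0, 263.4]
tcp_rot: [[0.972, 0.233, 0.003], [0.233, -0.972, 0.002], [0.004, -0.001, -1.0]]
wrist_force: [0.5, 0.2, -2.3]
gripper_width: 0.245
grasp_force: 20.0
```

View pics/l1.png

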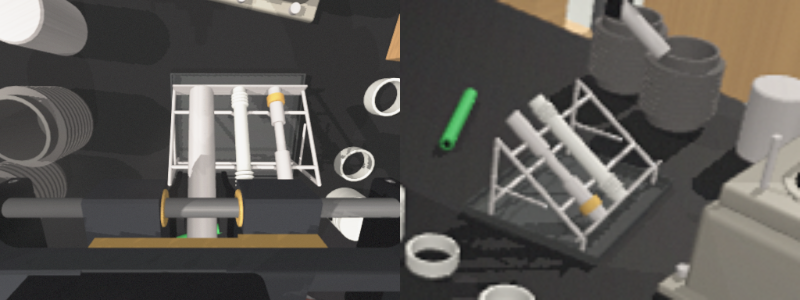

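The shaft is gripped at its middle, still sloping with its low end to +x. The rack's other two tubes are undisturbed.

```bash
python3 -m jog '[10,-3,30,0,0.1, 10,-7,68,0,0.2, 10,-11,107,0,0.3, 10,-15,146,0,0.4, 10,-20,185,0,0.5, 10,-24,224,0,0.525, 10,-28,263,0,0.525, 10,-32,302,0,0.525, 10,-36,341,0,0.525, 10,-41,380,0,0.525]'; python3 - <<'E'
from h import *
s=telemetry.read_state();print(togo(s,[559.2,-228.5,230]))
E
```

```text
time: 5.8
position: [533.1, -45.2, 258.8]
tcp_rot: [[0.958, -0.286, -0.003], [-0.286, -0.958, 0.0], [-0.003, 0.001, -1.0]]
wrist_force: [1.2, 0.4, -2.7]
gripper_width: 0.249
grasp_force: 20.0
[ 77.5789543  168.16808601  28.68462512]
```

```bash
python3 -m jog '[10,15,33,0,0, 10,31,68,0,0, 10,47,103,0,0, 10,62,136,0,0, 10,72,158,0,0, 10,77,169,10,0, 10,77,170,28,0, 10,77,170,28,0, 10,77,170,28,0]'; python3 - <<'E'
from h import *
import cv2
s=telemetry.read_state();print(togo(s,[559.2,-228.5,34]))
im=eyes.snapshot("wrist");sc=eyes.snapshot("scene")
cv2.imwrite("pics/f1.png",np.hstack([cv2.resize(im[:,:,::-1],(400,300)),cv2.resize(sc[140:290,140:340,::-1],(400,300))]))
E
```

```text
time: 6.55
position: [558.1, -226.7, 230.4]
tcp_rot: [[0.958, -0.285, -0.004], [-0.285, -0.958, 0.002], [-0.005, -0.001, -1.0]]
wrist_force: [0.1, 0.4, -3.0]
gripper_width: 0.247
grasp_force: 20.0
[  2.52116343   1.59645634 196.38796753]
```

View pics/f1.png

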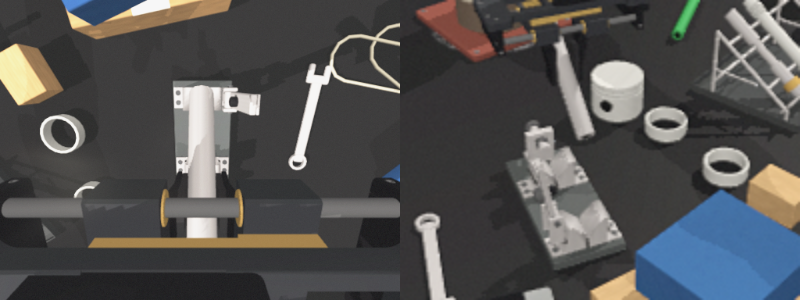

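The shaft's low end hangs over the far V (wrist view (200,95)), in line with the V, and the strap (245,103) is clear to the right.

```bash
python3 -m jog '[10,1,1.6,25,0, 10,1,1.6,55,0, 10,1,1.6,85,0, 10,1,1.6,105,0, 10,1,1.6,118,0, 10,1,1.6,125,0, 10,1,1.6,125,0]' 12;  python3 -m jog '[10,0,0,5,0, 10,0,0,10,0, 10,0,0,15,0, 10,0,0,20,0, 10,0,0,25,0, 10,0,0,30,0, 10,0,0,30,0]'
```

```text
time: 7.23
position: [559.7, -229.3, 107.4]
tcp_rot: [[0.958, -0.286, -0.001], [-0.286, -0.958, 0.001], [-0.001, -0.0, -1.0]]
wrist_force: [-0.5, 0.1, -3.5]
gripper_width: 0.251
grasp_force: 12.0
time: 7.82
position: [559.4, -229.6, 76.8]
tcp_rot: [[0.958, -0.286, -0.001], [-0.286, -0.958, 0.001], [-0.001, -0.0, -1.0]]
wrist_force: [1.1, 1.0, -2.8]
gripper_width: 0.249
grasp_force: 12.0
```

```bash
python3 -m jog '[10,0,0,5,0, 10,0,0,10,0, 10,0,0,15,0, 10,0,0,20,0, 10,0,0,24,0, 10,0,0,24,0]'; python3 -m jog '[10,0,0,4,0, 10,0,0,7,0, 10,0,0,10,0, 10,0,0,12,0, 10,0,0,12,0]'
```

```text
time: 8.32
position: [559.2, -229.7, 52.7]
tcp_rot: [[0.958, -0.286, -0.001], [-0.286, -0.958, 0.001], [-0.001, -0.0, -1.0]]
wrist_force: [0.3, 1.0, -2.2]
gripper_width: 0.253
grasp_force: 12.0
time: 8.73
position: [560.1, -229.3, 41.9]
tcp_rot: [[0.958, -0.286, 0.0], [-0.286, -0.958, 0.001], [0.0, -0.001, -1.0]]
wrist_force: [0.8, 3.8, -0.9]
gripper_width: 0.245
grasp_force: 12.0
```

```bash
python3 -m jog '[10,0,0,1,0, 10,0,0,2,0, 10,0,0,3,0, 10,0,0,3,0, 10,0,0,3,0]'; python3 -m jog '[10,0,0,1,0, 10,0,0,2,0, 10,0,0,2,0, 10,0,0,2,0]'; python3 - <<'E'
from h import *
import cv2
im=eyes.snapshot("wrist");sc=eyes.snapshot("scene")
cv2.imwrite("pics/f2.png",np.hstack([cv2.resize(im[:,:,::-1],(400,300)),cv2.resize(sc[185:305,180:340,::-1],(400,300))]))
E
```

```text
time: 9.15
position: [560.8, -228.6, 40.2]
tcp_rot: [[0.958, -0.285, 0.002], [-0.285, -0.958, 0.001], [0.001, -0.001, -1.0]]
wrist_force: [-1.5, 6.7, 8.4]
gripper_width: 0.249
grasp_force: 12.0
time: 9.48
position: [561.5, -228.7, 38.9]
tcp_rot: [[0.958, -0.285, 0.003], [-0.285, -0.959, 0.0], [0.003, -0.001, -1.0]]
wrist_force: [-2.1, 7.3, 12.6]
gripper_width: 0.252
grasp_force: 12.0
```

View pics/f2.png

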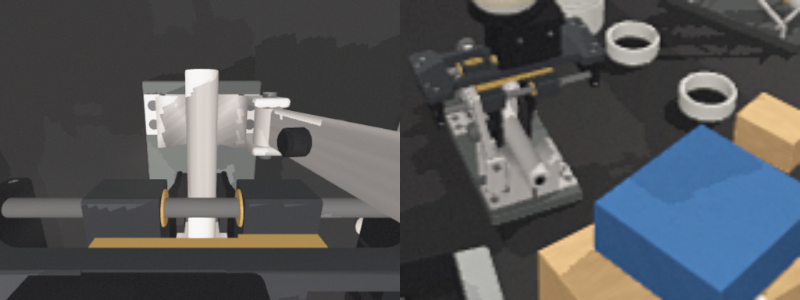

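The shaft lies in the far V, level with the base in the scene crop (540,180). The strap's underside at (300,140) is clear of the gripper.

```bash
python3 -m jog '[10,0,-0.7,0,0, 10,0,-1.4,0,0, 10,0,-1.4,-0.5,0, 10,0,-1.4,-0.5,0]' 3; python3 -m jog '[10,0,0,0.7,0, 10,0,0,0.7,0, 10,0,0,0.7,0]' 3
```

```text
time: 9.92
position: [561.1, -228.6, 37.9]
tcp_rot: [[0.958, -0.286, 0.002], [-0.286, -0.958, -0.0], [0.002, -0.0, -1.0]]
wrist_force: [4.1, 3.3, 3.8]
gripper_width: 0.253
grasp_force: 3.0
time: 10.17
position: [560.5, -228.4, 36.8]
tcp_rot: [[0.958, -0.286, 0.001], [-0.286, -0.958, 0.0], [0.0, -0.0, -1.0]]
wrist_force: [3.7, 3.2, 3.9]
gripper_width: 0.249
grasp_force: 3.0
```

```bash
python3 -m jog '[10,0,0,0,0, 10,0,0,0,0, 10,-1,0,0,0, 10,-2,0,0,0, 10,-3,0,0,0, 10,-4,0,0,0, 10,-5,0,0,0, 10,-5,0,0,0]' 15;python3 -m jog '[10,-1,0,0,0, 10,-2,0,0,0, 10,-3,0,0,0, 10,-3,0,0,0]'; python3 -m jog '[10,-1,0,0,0, 10,-2,0,0,0, 10,-2,0,0,0]';
```

```text
time: 10.83
position: [555.7, -227.0, 36.8]
tcp_rot: [[0.958, -0.286, 0.001], [-0.286, -0.958, 0.0], [0.001, -0.0, -1.0]]
wrist_force: [3.5, 2.9, 3.0]
gripper_width: 0.244
grasp_force: 15.0
time: 11.17
position: [552.9, -226.2, 36.8]
tcp_rot: [[0.958, -0.286, 0.001], [-0.286, -0.958, 0.0], [0.001, -0.0, -1.0]]
wrist_force: [4.4, 3.5, 2.6]
gripper_width: 0.249
grasp_force: 15.0
time: 11.42
position: [552.1, -226.1, 37.0]
tcp_rot: [[0.958, -0.286, 0.003], [-0.286, -0.958, -0.001], [0.003, -0.0, -1.0]]
wrist_force: [8.9, 1.0, -0.5]
gripper_width: 0.25
grasp_force: 15.0
```

```bash
python3 -m jog '[10,-0.5,0,0,0, 10,-1,0,0,0, 10,-1,0,0,0]'; python3 -m jog '[10,-0.5,0,0,0, 10,-1,0,0,0, 10,-1,0,0,0]'
```

```text
time: 11.67
position: [552.0, -226.3, 37.3]
tcp_rot: [[0.958, -0.286, 0.005], [-0.286, -0.958, -0.001], [0.005, -0.0, -1.0]]
wrist_force: [11.4, -0.8, -2.7]
gripper_width: 0.25
grasp_force: 15.0
time: 11.92
position: [551.8, -226.7, 37.7]
tcp_rot: [[0.958, -0.287, 0.007], [-0.287, -0.958, -0.002], [0.007, 0.0, -1.0]]
wrist_force: [15.0, -2.1, -2.7]
gripper_width: 0.247
grasp_force: 15.0
```

Solid contact: about 12 N with no further travel. Ease off, release and go up.

```bash
python3 -m jog '[10,0.5,0,0,0, 10,1,0,0,0, 10,1,0,0,0]' 5; python3 -m jog '[35,0,0,0,0, 45,0,0,0,0, 52,0,0,0,0, 52,0,0,0,0, 52,0,0,0,0]'; python3 -m jog '[52,0,0,-15,0, 52,0,0,-45,0, 52,0,0,-80,0, 52,0,0,-120,0, 52,0,0,-160,0, 52,0,0,-200,0, 52,0,0,-240,0, 0,0,0,-270,0, 0,0,0,-270,0]'
python3 - <<'E'
from h import *
import cv2
s=telemetry.read_state();im=eyes.snapshot("wrist")
np.savez("w3.npz",p=s["position"],R=s["tcp_rot"])
cv2.imwrite("pics/w3.png",im[:,:,::-1])
cv2.imwrite("pics/w3c.png",cv2.resize(im[30:210,160:400,::-1],(800,600),interpolation=cv2.INTER_CUBIC))
print(s["position"])
E
```

```text
time: 12.17
position: [550.8, -226.1, 37.2]
tcp_rot: [[0.958, -0.286, 0.002], [-0.286, -0.958, -0.001], [0.003, 0.0, -1.0]]
wrist_force: [6.9, 1.0, 1.9]
gripper_width: 0.246
grasp_force: 5.0
time: 12.58
position: [548.9, -225.7, 36.3]
tcp_rot: [[0.958, -0.287, -0.001], [-0.287, -0.958, 0.0], [-0.001, 0.0, -1.0]]
wrist_force: [0.1, 0.2, -0.7]
gripper_width: 0.489
grasp_force: 0.0
time: 13.33
position: [551.6, -226.1, 314.1]
tcp_rot: [[0.958, -0.286, 0.009], [-0.286, -0.958, -0.004], [0.01, 0.001, -1.0]]
wrist_force: [0.6, 0.2, 0.1]
gripper_width: 0.437
grasp_force: 0.0
[ 551.59835201 -226.06451349  314.14381903]
```

View pics/w3c.png

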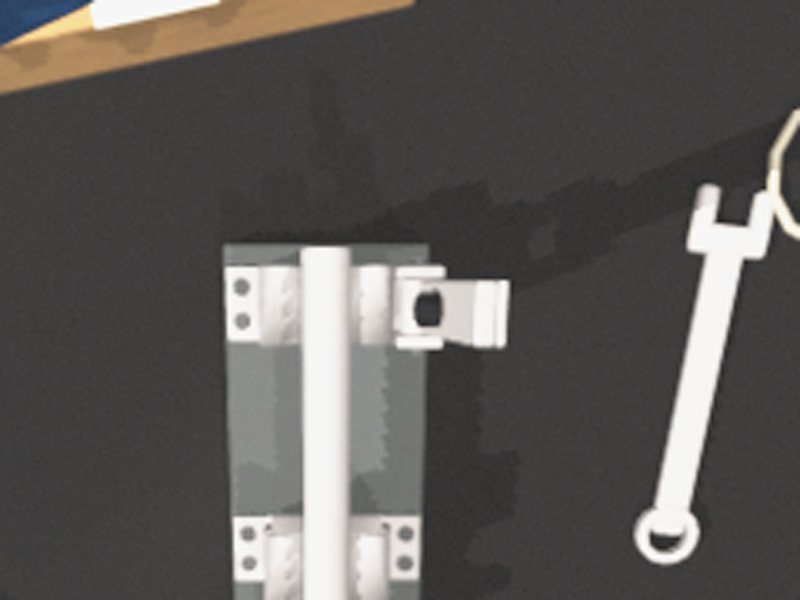

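The shaft lies straight in both Vs, with its far end at crop (325,250). The strap runs from its ears at (420,308) out to its end at (508,313). Next I find the strap angle.

```bash
python3 - <<'E'
from h import *
from scipy.optimize import brentq
d=np.load("w3.npz");m=cam("wrist",dict(position=d["p"],tcp_rot=d["R"]))
O=np.array([552.5,-226.5,0]);a=np.radians(-16.65);ex=np.array([np.cos(a),np.sin(a),0]);ey=np.array([-ex[1],ex[0],0])
L=lambda p:np.round([(p-O)@ex,(p-O)@ey],1)
k=lambda x,y:(160+x/3.3333,30+y/3.3333)
# outer lip corner r=88,n=9
f=lambda th:L(onz(m,*k(508,313),71+88*np.sin(th)+9*np.cos(th)))[1]-(-40+88*np.cos(th)-9*np.sin(th))
th=brentq(f,1.2,2.3,xtol=1e-3);print("theta",th,L(onz(m,*k(508,313),71+88*np.sin(th)+9*np.cos(th))))
print("ears",L(onz(m,*k(420,268),79)),L(onz(m,*k(420,346),79)),"shaft far end",L(onz(m,*k(325,248),63.6)))
s=telemetry.read_state()
for y,z in((-130,200),(-130,140),(-90,140),(-64,154)):
    w=O+62*ex+y*ey;w[2]=z;print(y,z,np.round(togo(s,w),1),w.round(1))
E
```

```text
theta 1.6910519428446638 [ 62.5 -59.5]
ears [ 78.  -37.1] [ 46.1 -37.9] shaft far end [86.4  2.4]
-130 200 [ 63.  130.1 111.1] [ 574.7 -368.8  200. ]
-130 140 [ 62.7 130.  171.1] [ 574.7 -368.8  140. ]
-90 140 [ 62.7  90.  171.1] [ 586.1 -330.5  140. ]
-64 154 [ 62.8  64.  157.1] [ 593.6 -305.6  154. ]
```

```bash
python3 -m jog '[0,20,32,0,0, 0,40,64,0,0, 0,60,95,5,0, 0,63,102,35,0, 0,63,102,75,0, 0,63,102,115,0, 0,63,102,145,0, 0,63,102,160,0, 0,63,102,165,0, 0,63,102,165,0]'
cat >> h.py <<'E'
O=np.array([552.5,-226.5,0]);_a=np.radians(-16.65);ex=np.array([np.cos(_a),np.sin(_a),0]);ey=np.array([-ex[1],ex[0],0])
def fx():
    s=telemetry.read_state();p=s["position"];d=p-O
    f=s["wrist_force"];print("fix xyz",np.round([d@ex,d@ey,p[2]],1),"F fix",np.round([f@ex,f@ey,f[2]],1),"t",round(s["time"],2))
E
python3 -c "from h import *;fx()"
```

```text
time: 14.22
position: [579.4, -340.6, 139.2]
tcp_rot: [[0.958, -0.286, -0.004], [-0.286, -0.958, 0.002], [-0.004, -0.001, -1.0]]
wrist_force: [-0.0, 0.5, 0.3]
gripper_width: 0.004
grasp_force: 0.0
fix xyz [  58.5 -101.6  139.2] F fix [-0.2  0.5  0.3] t 14.22
```

```bash
python3 -m jog '[0,2,-8,-6,0, 0,3,-18,-12,0, 0,3,-28,-13,0, 0,3,-38,-13.5,0, 0,3,-46,-13.5,0, 0,3,-54,-13.3,0, 0,3,-60,-13,0, 0,3,-60,-13,0]';python3 -c "from h import *;fx()"
```

```text
time: 14.88
position: [602.8, -283.8, 159.4]
tcp_rot: [[0.959, -0.285, 0.005], [-0.285, -0.959, -0.003], [0.006, 0.002, -1.0]]
wrist_force: [-4.3, 0.7, 20.2]
gripper_width: 0.007
grasp_force: 10.1
fix xyz [ 64.6 -40.5 159.4] F fix [-4.4 -0.6 20.2] t 14.88
```

```bash
python3 -m jog '[0,0,0,-15,0, 0,0,0,-30,0, 0,-2,30,-30,0, 0,-2,55,-30,0, 0,-2,65,-20,0, 0,-2,65,0,0, 0,-2,65,20,0, 0,-2,65,30,0, 0,-2,65,30,0]';python3 -c "from h import *;fx()";  python3 -m jog '[0,0,-8,0,0, 0,0,-16,0,0, 0,0,-23,0,0, 0,0,-29,0,0, 0,0,-29,0,0]';python3 -c "from h import *;fx()"
```

```text
time: 15.63
position: [579.3, -344.3, 121.8]
tcp_rot: [[0.959, -0.285, -0.004], [-0.285, -0.959, 0.003], [-0.004, -0.001, -1.0]]
wrist_force: [-0.5, 0.2, -0.4]
gripper_width: 0.005
grasp_force: 0.0
fix xyz [  59.5 -105.2  121.8] F fix [-0.5  0.1 -0.4] t 15.63
time: 16.05
position: [590.1, -315.9, 125.7]
tcp_rot: [[0.959, -0.283, 0.002], [-0.283, -0.959, 0.0], [0.001, -0.001, -1.0]]
wrist_force: [-0.2, 0.3, 0.7]
gripper_width: 0.004
grasp_force: 0.0
fix xyz [ 61.6 -74.9 125.7] F fix [-0.3  0.3  0.7] t 16.05
```

```bash
for i in 1 2 3; do python3 -m jog '[0,0,-3,0,0, 0,0,-6,0,0, 0,0,-6,0,0]' >/dev/null;python3 -c "from h import *;fx()"; done
```

```text
fix xyz [ 61.  -71.2 124.8] F fix [-0.8  0.8  0.4] t 16.3
fix xyz [ 61.  -65.  124.7] F fix [ 0.7 -0.2 -0.9] t 16.55
fix xyz [ 61.  -58.7 124.7] F fix [-0.1  0.4 -0.2] t 16.8
```

```bash
for i in 1 2 3 4; do python3 -m jog '[0,0,-3,0,0, 0,0,-6,0,0, 0,0,-6,0,0]' >/dev/null;python3 -c "from h import *;fx()"; done
```

```text
fix xyz [ 61.  -52.7 124.7] F fix [ 0.1  0.  -1.1] t 17.05
fix xyz [ 60.9 -48.2 124.6] F fix [-0.2 -1.8 -0.8] t 17.3
fix xyz [ 60.8 -42.4 124.4] F fix [ 0.8 -4.4 -1.7] t 17.55
fix xyz [ 60.7 -37.  124.4] F fix [-0.  -5.9 -1.5] t 17.8
```

```bash
python3 -m jog '[0,1,-5,2,0, 0,1,-10,4,0, 0,1,-15,7,0, 0,1,-19.5,10,0, 0,1,-19.5,10,0]' >/dev/null;python3 -c "from h import *;fx()";python3 -m jog '[0,0,-3.5,3,0, 0,0,-6,6,0, 0,0,-8.5,9.5,0, 0,0,-8.5,9.5,0]' >/dev/null;python3 -c "from h import *;fx()"
```

```text
fix xyz [ 61.8 -14.3 116.2] F fix [-6.9  0.7 11.9] t 18.22
fix xyz [ 62.2  -2.3 107.6] F fix [-7.8  8.2 17.4] t 18.55
```

```bash
python3 -m jog '[0,0,0,-15,0, 0,0,0,-32,0, 0,0,-12,-32,0, 0,0,-28,-32,0, 0,0,-36,-32,0, 0,0,-36,-32,0]' >/dev/null;python3 -c "from h import *;fx()";python3 -m jog '[0,0,0,6,0, 0,0,0,12,0, 0,0,0,18,0, 0,0,0,18,0]' >/dev/null;python3 -c "from h import *;fx()"
```

```text
fix xyz [ 61.7  32.4 137. ] F fix [-0.9  0.2 -0.4] t 19.05
fix xyz [ 61.5  27.3 117.5] F fix [ 0.2 -0.4 -0.3] t 19.38
```

```bash
python3 -m jog '[0,0,-5,4,0, 0,0,-5,9,0, 0,0,-5,14,0, 0,0,-5,14,0]' >/dev/null;python3 -c "from h import *;fx()";python3 -m jog '[0,0,0,5,0, 0,0,0,10,0, 0,0,0,15,0, 0,0,0,15,0]' >/dev/null;python3 -c "from h import *;fx()"
```

```text
fix xyz [ 62.1  35.8 104.7] F fix [0.9 2.4 1. ] t 19.72
fix xyz [61.9 34.2 89.6] F fix [-0.9  0.2  1.1] t 20.05
```

```bash
python3 -m jog '[0,0,0,3,0, 0,0,0,6,0, 0,0,0,6,0]' >/dev/null;python3 -c "from h import *;fx()";python3 -m jog '[0,0,0,3,0, 0,0,0,5,0, 0,0,0,5,0]' >/dev/null;python3 -c "from h import *;fx()"
python3 - <<'E'
from h import *
import cv2
for n in("scene","top","wrist"):
    cv2.imwrite(f"pics/{n}9.png",eyes.snapshot(n)[:,:,::-1])
E
```

```text
fix xyz [62.1 34.1 84.1] F fix [0.1 1.3 1.5] t 20.3
fix xyz [62.2 34.3 80.1] F fix [-1.6  3.4  9.1] t 20.55
```

```bash
python3 -m jog '[0,0,0,-30,0, 0,0,0,-70,0, 0,0,0,-110,0, 0,-10,0,-150,0, 0,-40,20,-185,0, 0,-63,34,-215,0, 0,-63,34,-234,0, 0,-63,34,-234,0, 0,-63,34,-234,0]' >/dev/null
python3 - <<'E'
from h import *
import cv2
fx();s=telemetry.read_state();im=eyes.snapshot("wrist");cv2.imwrite("pics/w4.png",im[:,:,::-1])
new=cam("wrist",s);d=np.load("w3.npz");old=cam("wrist",dict(position=d["p"],tcp_rot=d["R"]))
g4=cv2.cvtColor(im,cv2.COLOR_RGB2GRAY);g3=cv2.cvtColor(cv2.imread("pics/w3.png"),cv2.COLOR_BGR2GRAY)
def val(g,mw,x,y,z):
    w=O+x*ex+y*ey;w[2]=z;u,v=proj(mw,w);return int(np.median(g[int(v)-1:int(v)+2,int(u)-1:int(u)+2]))
for x,z in((62,77),(48,59)):
  print(x,"y  old new")
  for y in range(-75,64,6):print((y,val(g3,old,x,y,z),val(g4,new,x,y,z)),end=" ")
  print()
E
```

```text
fix xyz [ -0.9  -1.8 314.6] F fix [-0.1 -0.2 -1.1] t 21.45
62 y  old new
(-75, 132, 63) (-69, 242, 62) (-63, 245, 55) (-57, 216, 53) (-51, 217, 54) (-45, 60, 166) (-39, 61, 246) (-33, 242, 247) (-27, 189, 246) (-21, 214, 246) (-15, 236, 232) (-9, 194, 232) (-3, 236, 142) (3, 246, 143) (9, 243, 145) (15, 206, 246) (21, 216, 246) (27, 232, 246) (33, 243, 246) (39, 246, 243) (45, 119, 246) (51, 62, 90) (57, 62, 63) (63, 63, 62) 
48 y  old new
(-75, 242, 62) (-69, 245, 60) (-63, 215, 55) (-57, 213, 54) (-51, 212, 55) (-45, 242, 243) (-39, 242, 244) (-33, 242, 243) (-27, 156, 182) (-21, 181, 179) (-15, 202, 189) (-9, 166, 191) (-3, 235, 240) (3, 246, 246) (9, 246, 244) (15, 186, 186) (21, 166, 185) (27, 197, 195) (33, 241, 236) (39, 243, 237) (45, 181, 208) (51, 62, 63) (57, 63, 62) (63, 62, 62)
```

The strap is over: bright strap steel now covers y = -39 to 48 above the block, and its old place is bare. Next I check whether the shaft end moved.

```bash
python3 - <<'E'
from h import *
import cv2
s=telemetry.read_state();new=cam("wrist",s);d=np.load("w3.npz");old=cam("wrist",dict(position=d["p"],tcp_rot=d["R"]))
g4=cv2.imread("pics/w4.png",0);g3=cv2.imread("pics/w3.png",0)
for g,mw,n in((g3,old,"old"),(g4,new,"new")):
    xs=np.arange(76,100,.25);us=[]
    prof=[]
    for x in xs:
        v=[]
        for y in(-2,0,2,4):
            w=O+x*ex+y*ey;w[2]=63.6;u,vv=proj(mw,w);v.append(cv2.getRectSubPix(g.astype(np.float32),(1,1),(u,vv))[0,0])
        prof.append(np.mean(v))
    prof=np.array(prof);i=np.where(prof<170)[0];print(n,"end at",xs[i[0]] if len(i) else None,prof[::8].round())
E
```

```text
old end at 87.5 [243. 243. 243. 243. 243. 238. 116.  48.  48.  53.  57.  56.]
new end at 86.25 [201. 214. 234. 241. 241. 185.  62.  48.  49.  57.  56.  57.]
```

The shaft hasn't sprung back. I'll nudge its far end toward the stop to confirm it's solid, then press the strap fully down.

```bash
python3 -m jog '[0,38,-2,0,0, 0,76,-2,0,0, 0,108,-2,20,0, 0,116,-2,60,0, 0,116,-2,100,0, 0,116,-2,140,0, 0,116,-2,180,0, 0,116,-2,215,0, 0,116,-2,245,0, 0,116,-2,258,0]' >/dev/null; python3 -m jog '[0,0,0,9,0, 0,-4,0,9,0, 0,-8,0,9,0, 0,-8,0,9,0]' >/dev/null; python3 -c "from h import *;fx()"; for i in 1 2 3 4; do python3 -m jog '[0,-1,0,0,0, 0,-2,0,0,0, 0,-2,0,0,0]' >/dev/null;python3 -c "from h import *;fx()"; done
```

```text
fix xyz [107.5   1.3  48.3] F fix [-0.2 -0.7  0.8] t 22.67
fix xyz [105.4   1.2  47.4] F fix [0.3 1.2 0.5] t 22.92
fix xyz [102.8   1.2  46.3] F fix [-0.1 -0.   0.2] t 23.17
fix xyz [100.7   1.2  46.1] F fix [-0.7 -0.3 -0.3] t 23.42
fix xyz [98.9  1.3 46.2] F fix [ 0.1 -0.2 -0.5] t 23.67
```

```bash
for i in 1 2 3 4 5; do python3 -m jog '[0,-0.5,0,0,0, 0,-1,0,0,0, 0,-1,0,0,0]' >/dev/null;python3 -c "from h import *;fx()"; done
```

```text
fix xyz [98.7  1.2 46.3] F fix [ 5.  -0.8 -2.5] t 23.92
fix xyz [98.6  1.3 46.4] F fix [ 9.  -0.8 -5.4] t 24.17
fix xyz [98.6  1.3 46.8] F fix [12.7 -0.1 -7.6] t 24.42
fix xyz [98.5  1.3 47.2] F fix [16.   0.2 -6.8] t 24.67
fix xyz [98.4  1.3 47.6] F fix [19.1  0.5 -8.1] t 24.92
```

It's solid with no give, so the shaft is home. Back to the strap for the final press.

```bash
python3 -m jog '[0,8,0,0,0, 0,18,0,-5,0, 0,18,0,-40,0, 0,18,0,-75,0, 0,0,-16,-75,0, 0,-26,-33,-75,0, 0,-32,-33,-75,0, 0,-32,-33,-75,0, 0,-32,-33,-60,0, 0,-32,-33,-45,0]' >/dev/null;  python3 -m jog '[0,0,0,1,0, 0,0,0,1,0]' >/dev/null; python3 -c "from h import *;fx()"
```

```text
fix xyz [61.4 33.5 89.1] F fix [-0.  -0.6  0.3] t 25.92
```

```bash
for i in 1 2 3 4 5; do python3 -m jog '[0,0,0,1.5,0, 0,0,0,3,0, 0,0,0,3,0]' >/dev/null;python3 -c "from h import *;fx()"; done
```

```text
fix xyz [62.3 34.2 87.6] F fix [-0.2 -0.1  0.5] t 26.17
fix xyz [61.8 34.2 84.1] F fix [ 0.1 -0.3  0. ] t 26.42
fix xyz [61.7 34.2 80.8] F fix [-0.4 -0.9 -0.1] t 26.67
fix xyz [62.2 34.3 80. ] F fix [-5.5 -1.1 12.3] t 26.92
fix xyz [62.6 34.2 79.3] F fix [-12.4  -1.7  30.6] t 27.17
```

```bash
python3 -m jog '[0,0,0,-5,0, 0,0,0,-30,0, 0,0,0,-70,0, 0,0,0,-110,0, 0,-10,0,-150,0, 0,-40,20,-185,0, 0,-63,34,-215,0, 0,-63,34,-243,0, 0,-63,34,-243,0, 0,-63,34,-243,0]' >/dev/null
python3 - <<'E'
from h import *
import cv2
fx();s=telemetry.read_state();im=eyes.snapshot("wrist");new=cam("wrist",s);g=cv2.cvtColor(im,cv2.COLOR_RGB2GRAY).astype(np.float32)
xs=np.arange(76,100,.25);prof=[]
for x in xs:
    v=[]
    for y in(-2,0,2,4):
        w=O+x*ex+y*ey;w[2]=63.6;v.append(cv2.getRectSubPix(g,(1,1),proj(new,w))[0,0])
    prof.append(np.mean(v))
prof=np.array(prof);print("end",xs[np.where(prof<170)[0][0]])
E
```

```text
fix xyz [-4.000e-01 -1.000e-01  3.208e+02] F fix [-0.1 -0.  -0.8] t 28.0
end 87.25
```

The end reading is 1 mm different, within pixel error, but a second nudge with the strap down is cheap insurance.

```bash
python3 -m jog '[0,38,-1,0,0, 0,76,-1,0,0, 0,108,-1,20,0, 0,115,-1,60,0, 0,115,-1,100,0, 0,115,-1,140,0, 0,115,-1,180,0, 0,115,-1,215,0, 0,115,-1,250,0, 0,115,-1,268,0]' >/dev/null; python3 -m jog '[0,0,0,5,0, 0,-4,0,5,0, 0,-8,0,5,0, 0,-12,0,5,0, 0,-14,0,5,0, 0,-14,0,5,0]' >/dev/null; python3 -c "from h import *;fx()"; for i in 1 2 3 4 5; do python3 -m jog '[0,-0.5,0,0,0, 0,-1,0,0,0, 0,-1,0,0,0]' >/dev/null;python3 -c "from h import *;fx()"; done
```

```text
fix xyz [100.3   1.1  47. ] F fix [-0.5 -0.2  0. ] t 29.38
fix xyz [99.1  1.2 45.6] F fix [0.2 0.  0.7] t 29.63
fix xyz [98.7  1.2 45.4] F fix [ 4.9  0.5 -1.1] t 29.88
fix xyz [98.6  1.3 45.6] F fix [ 7.3  0.2 -3.6] t 30.13
fix xyz [98.6  1.2 45.7] F fix [12.8  0.1 -5.8] t 30.38
fix xyz [98.5  1.3 46.1] F fix [14.9 -0.1 -7.7] t 30.63
```

Contact is at the same place (98.7) and solid, so the shaft hasn't moved. I'll withdraw and hand in.

```bash
python3 -m jog '[0,8,0,0,0, 0,20,0,0,0, 0,24,0,-35,0, 0,24,0,-75,0, 0,24,0,-115,0, 0,24,0,-150,0, 0,24,0,-180,0, 0,24,0,-180,0, 0,24,0,-180,0]' >/dev/null; python3 -c "
from h import *;fx()
from cell import job_done;print(job_done())"
```

```text
fix xyz [119.7   1.4 227.5] F fix [ 0.7  0.4 -0.8] t 31.38
the job is handed in; nothing more can be done
None
```

The shaft is in both V-blocks, solid against the end stop, with the strap pressed fully down; I handed the job in at 31.4 s, and no verdict came back.

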